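# Hang the condiment caddy on the slat rack and load the pepper mill

### The arm

A 6-joint arm with a two-finger parallel gripper is mounted at the origin on the work surface. World frame = base frame: x ahead of the robot, y to its left, z up, the work surface at z = 0. Lengths are in m, angles in rad, forces in N, time in s.
With the tool pointing down it reaches from about 0.3 to 0.775 m from the base axis. Payload 14.6 kg.
Tool frame: the origin (TCP) lies at the centre of the arm's flange, where the gripper is bolted on; the fingertips stand 199 mm ahead of it and the grasp point (between the pads) lies ctrl.tcp_to_grasp ahead of it (ctrl.tcp_to_grasp is the distance from the TCP to the grasp point, in m); z points along the fingers, y is the line along which they close (so a half turn about z gives the same grasp; the last joint's range is limited). The gripper opens to 94 mm and grips with 3 to 60 N. Pads are 16 mm wide; open, the fingers measure 119 mm over their backs; the gripper's body (75 mm by 177 mm) begins 78 mm behind the grasp point.
Start: joints at [1.175, 0.3, 1.521, -0, 1.321, -0.067], TCP at [0.178, 0.521, 0.405] pointing down, gripper open.
Joint ranges: [-3.03, 3.03], [-0.79, 2.21], [0.23, 2.52], [-1.04, 4.18], [0, 3.07], [-2.55, 2.55]. Speed limits (rad/s): [2.22, 2.22, 2.57, 3.14, 3.14, 3.14].

### API

Orientations are given as [roll, pitch, yaw] about the fixed x, y, z axes, in that order (R = Rz(yaw) Ry(pitch) Rx(roll)).
In Python, from station import ctrl gives the robot as it stands. The module is installed in compiled form; this text tells all that it offers.
- The arm moves only by the shell command python3 -m jog 'ROWS' [OPENING] [FORCE]. ROWS is JSON, a list of rows, each a list of 6 numbers: the shift along the tool's x, y, z in cm, then the turn, a rotation vector about the tool's x, y, z in rad. In form: [[tx, ty, tz, ax, ay, az], ...]. A call has 1 to 8 rows; each row is the pose to reach, as a shift and turn from the pose commanded when the call began, along the tool's axes at that moment; what a row does not reach only later rows make up. A row lasts 1/10 s, in which the tool goes at most 50 mm and 8.59 degrees, less where a joint would pass 70% of its speed; a pose out of reach is approached as far as the arm can. A call with a gripper value outside its range is refused whole. OPENING is the opening in per cent of the stroke, from 0 (shut) to 100 (fully open), set as the call begins (- or left out, the last holds). The fingers move at their own pace and stop on an object; FORCE is the grip in N (left out, the last holds). Time passes only in rows, so rows that repeat a pose let the fingers close. It gives the time, the measured TCP pose, the force, the opening and the grip force at its end, in the units of the state.
- ctrl.get_obs(): the state, without advancing time (a new reading comes with each control period).
- ctrl.camera(name): name is "scene" or "top" or "wrist"; returns a dict with "img" (480x640x3 uint8, blue, green, red), "intrinsics" (3x3 intrinsics, pixels), "R" (3x3) and "t" (3): a world point X has camera coordinates R X + t. Camera axes: x right, y down, z forward; pixel columns grow to the right and rows downward; lengths in m; the calibration is good to about 2 mm. A picture is of the moment at which its call begins. There is no depth.
- ctrl.hand_in(): hands the job in; it is judged then, once.
The state is a dict: "time_s": time; "qpos": joint angles; "joint_vel": joint speeds; "tau": joint torques, N m; "ee_pos": TCP position; "eef_rot": TCP orientation; "force": force on the tool from outside, world axes, zero at the start; "moment": the same for the moment, N m; "grip_width": finger opening in m; "grip_force": force on a finger pad.
Only numpy, scipy, OpenCV 4.12 (cv2) and the standard library are available. Lean on these libraries where they do the work, as an engineer would, in place of code of your own. Each camera call takes 0.05 s, during which the arm holds its last target. There are 200 camera calls.

### The job

Pick up the white two-compartment caddy and hang it on the slat rack: with its front tilted up, pass its steel lip through the groove, then rotate the front down until the caddy hangs level with its back flush against the slats, and let go. Then stand the dark wooden pepper mill upright on the floor of either compartment of the hung caddy. Do not let either of them fall, and leave the salt mill, mug, oil bottle and bowl standing where they are.

Things in the scene. Friction and masses are not known exactly. Their poses are not given: they have to be found in the camera images.
- rack: Fixed slat rack on the worktop: 3 level bamboo slats 500 mm long (y), 10 mm thick (x 0-10), at z 22-60, 75-120, 150-180 mm. Behind them end posts (|y| 224-246, x 10-30 mm) with feet 10 mm high (x -55 to 95). A spatula hangs fixed at y 180-230 mm, reaching x -25; the rest is free. Origin: on the worktop under the middle of the front face; x into the rack, away from the robot; z up.
- groove (a point): Rack frame (0, 0, 120 mm), axes as rack: front upper edge of the middle slat, half way along. Bottom front edge of the groove, the 30 mm high through gap between the middle and top slats. The caddy's middle may hang anywhere from y -150 to +95 mm.
- caddy: Loose open caddy, 0.2-0.4 kg, white steel with 4 mm walls, 70 mm deep (x), 140 mm wide (y); front and sides 40 mm high, back 64 mm. Origin: middle of underside; x to its back (lip side), z up. A wooden handle plate parts it in two (x -30 to 14 mm, 16 mm in y, top at z 108 mm).
- heel (a point): Caddy frame (35, 0, 60 mm): where the tongue's underside meets the back face. Way in: front up 42 deg, heel moves forward and up at 45 deg to 16 mm before and 16 mm above the groove point; then the front turns down evenly as the heel goes to the groove point, where it ends (x and z). Let go, the tongue rests on the middle slat, the lip holds behind the top slat; 5 mm play, sags about 4 deg.
- lip_top (a point): Caddy frame (52, 0, 100 mm): middle of the steel lip's upper edge. The lip is 110 mm wide (y), 4 mm thick: a tongue at z 60-64 mm from the back face (x 35) to x 54 mm, then a plate (x 50-54) rising to z 100 mm. Being 40 mm high it passes the 30 mm groove only with the caddy's front tilted up some 30 to 45 deg.
- handle (a point): Caddy frame (-8, 0, 90 mm): grip point in the handle plate, gripped across its 16 mm thickness (along y). A tool leaning about 25 deg back from the rack (fingers pointing down and to the caddy's back) when the caddy is level clears the top slat, and leans some 15 deg over the rack while the caddy is tilted.
- pepper_mill: Loose dark brown wooden pepper mill, upright, 0.14-0.28 kg, 170 mm tall; base 48 mm in diameter, a waist, then a straight neck 38 mm in diameter from z 102 to 152 mm, domed top. Origin: middle of underside, z up. Gripped about 130 mm up, the fingertips stay above the caddy's handle.
- salt_mill: Loose white salt mill of the same shape and size; leave it. It and the pepper mill stand on opposite sides, either way round.
- mug: Loose sage-green mug, 80 mm wide, 85 mm tall, on a chopping board to the right; origin at its underside. Leave it.
- oil: Loose amber oil bottle, 64 mm in diameter, 230 mm tall, to the left; origin at its underside. Leave it.
- bowl: Loose white bowl, 130 mm wide, 50 mm tall, to the left; origin at its underside. Leave it.
- bay_a (a point): Caddy frame (0, 37, 4 mm): centre of the floor of one compartment, 62 mm (x) by 58 mm (y) inside, walls 40 mm high outside, handle plate on the inner side.
- bay_b (a point): Caddy frame (0, -37, 4 mm): the same for the other compartment.
Mind the look-alikes: they are no part of the job. Leave any purple or red look-alike of the pepper_mill alone.

How it is judged:
By the outcome, as a careful person would: the job done as asked, in the order asked, and still so for the second after the job is handed in, with the robot touching nothing.
It also fails if it takes over 59 s, if anything falls off the work surface, if the arm or the gripper's body presses on something with over 40 N, if the wrist force passes 120 N, or if a joint passes its speed limit or range.

## Working session

There is one attempt and no reset: what is moved stays moved. The work goes in short steps, Python scripts to look and compute and a shell command to move; the robot and the scene stay as the last step left them, time stands still between calls to the robot, and variables do not carry over. Pictures are saved under pics/ and viewed, at most 12 in all, crops included, and the job is handed in when it is done.

```bash
mkdir -p pics
python3 - <<'E'
from station import ctrl
import cv2,numpy as np,pickle
o=ctrl.get_obs();print({k:np.round(v,3) for k,v in o.items()},ctrl.tcp_to_grasp)
d={n:ctrl.camera(n) for n in("scene","top")}
pickle.dump(d,open('c0.pkl','wb'))
for n in d:
    cv2.imwrite(f'pics/{n}0.png',d[n]['img']); print(n,d[n]['intrinsics'].tolist(),np.round(-d[n]['R'].T@d[n]['t'],3),np.round(d[n]['R'],3).tolist())
E
```

```text
{'time_s': np.float64(0.0), 'qpos': array([ 1.175,  0.3  ,  1.522, -0.   ,  1.321, -0.067]), 'joint_vel': array([-0.001, -0.   ,  0.001,  0.   ,  0.002, -0.   ]), 'tau': array([ 1.0000e-03, -5.3181e+01, -3.5274e+01,  7.1000e-02,  2.4000e-02,
       -0.0000e+00]), 'ee_pos': array([0.178, 0.521, 0.404]), 'eef_rot': array([-3.14 , -0.   ,  2.813]), 'force': array([-0.041,  0.426, -0.153]), 'moment': array([-0.005, -0.039,  0.032]), 'grip_force': np.float64(0.0), 'grip_width': np.float64(0.094)} 0.1804
scene [[583.4549358205093, 0.0, 324.468457017736], [0.0, 583.4549358205093, 239.69006155837312], [0.0, 0.0, 1.0]] [ 1.068 -0.498  1.377] [[0.621, 0.784, 0.013], [0.676, -0.527, -0.514], [-0.396, 0.328, -0.857]]
top [[437.1012004646874, 0.0, 325.06233277865397], [0.0, 437.1012004646874, 240.7482116621923], [0.0, 0.0, 1.0]] [ 0.381 -0.043  1.204] [[0.004, -1.0, -0.031], [-0.994, -0.0, -0.113], [0.113, 0.031, -0.993]]
```

View pics/scene0.png

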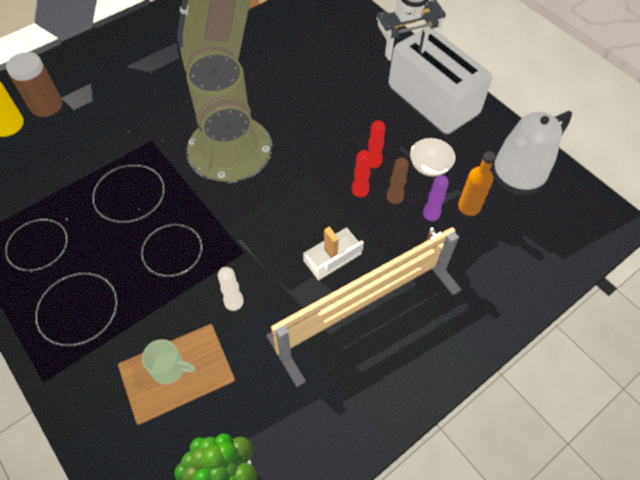

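View pics/top0.png

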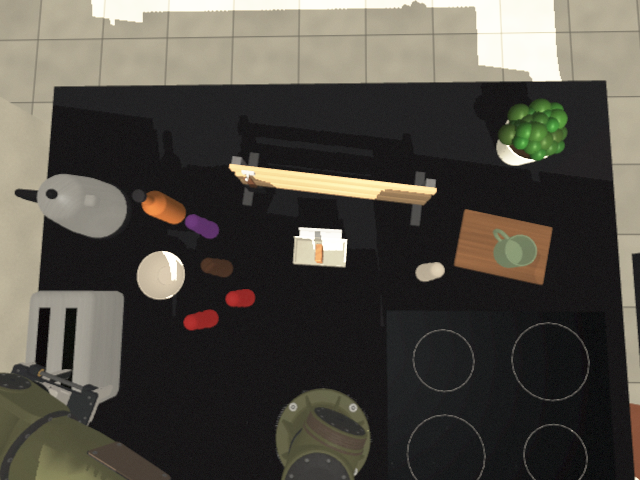

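Candidates for the pepper mill: the brown one at scene (397,180) / top (217,267). The look-alikes are red at scene (361,173) and (376,145), purple at (436,198), and the white salt mill at (231,289). I choose the brown one. The caddy is at scene (333,252) and the rack runs from (275,325) to (455,235). Close crops come next.

Run:
```python
import cv2,pickle
d=pickle.load(open('c0.pkl','rb'))
def crop(n,x,y,w,h,s,out):
    c=cv2.resize(d[n]['img'][y:y+h,x:x+w],None,fx=s,fy=s,interpolation=cv2.INTER_CUBIC)
    for i in range(0,w,20): cv2.line(c,(i*s,0),(i*s,6),(0,255,255),1);cv2.putText(c,str(x+i),(i*s,18),0,.35,(0,255,255))
    for i in range(0,h,20): cv2.line(c,(0,i*s),(6,i*s),(0,255,255),1);cv2.putText(c,str(y+i),(8,i*s+4),0,.35,(0,255,255))
    cv2.imwrite(out,c)
crop('scene',265,150,200,148*1,4,'pics/s1.png')
crop('top',195,150,250,135,3,'pics/t1.png')
```

```text
(no output)
```

View pics/s1.png

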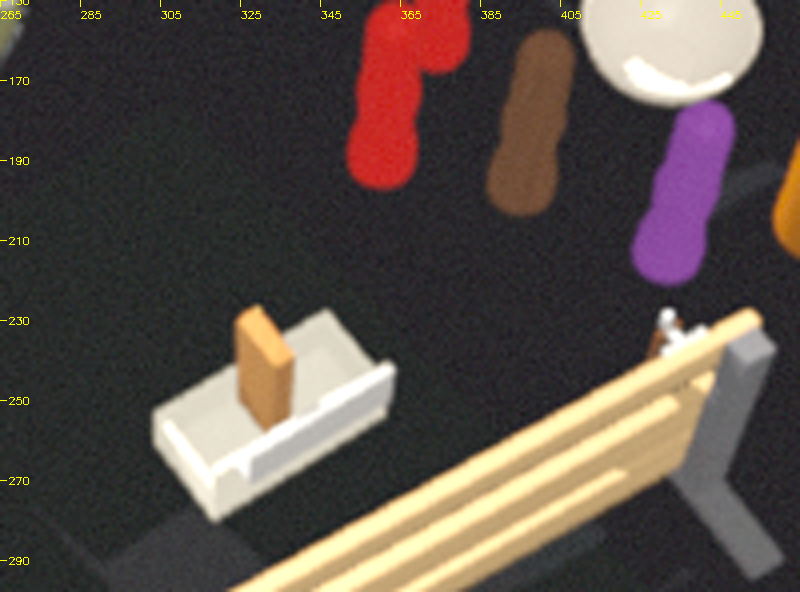

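View pics/t1.png

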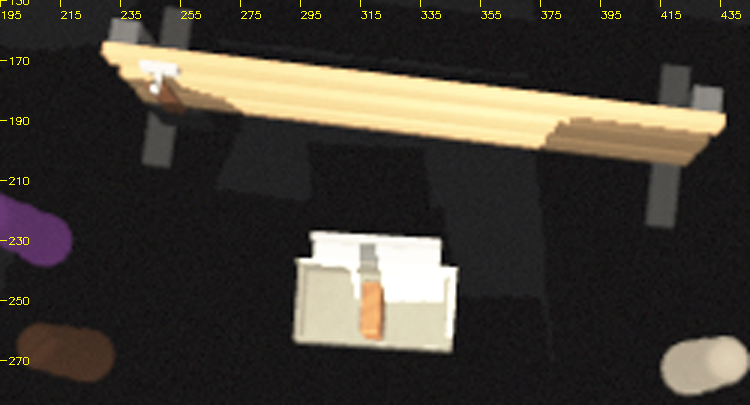

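```bash
cat > h.py <<'E'
import numpy as np,cv2,pickle
from scipy.optimize import least_squares
from scipy.spatial.transform import Rotation as Ro
def proj(c,X):
    p=np.atleast_2d(X)@c['R'].T+c['t']; p=p@c['intrinsics'].T; return p[:,:2]/p[:,2:]
def pose(p,X):
    X=np.atleast_2d(X)/1000; R=Ro.from_euler('z',p[2]).as_matrix(); return X@R.T+[p[0],p[1],0]
E
python3 - <<'E'
from h import *
d=pickle.load(open('c0.pkl','rb'))
S=lambda u,v:(265+u/4,150+v/4); T=lambda u,v:(195+u/3,150+v/3)
cad=[('scene',(54,55,100),S(392,363)),('scene',(50,-55,100),S(240,460)),('scene',(35,-70,0),S(215,521)),('scene',(-35,-70,40),S(154,412)),('scene',(-35,70,40),S(324,309)),
('scene',(-30,-8,108),S(236,318)),('scene',(-30,8,108),S(258,305)),('scene',(14,8,108),S(293,350)),
('top',(-35,70,40),T(294,343)),('top',(-35,-70,40),T(452,352)),('top',(54,55,100),T(312,231)),('top',(54,-55,100),T(441,238)),
('top',(-30,8,108),T(360,337)),('top',(-30,-8,108),T(382,339)),('top',(14,8,108),T(361,281)),('top',(14,-8,108),T(382,282)),('top',(35,-70,64),T(457,266)),('top',(35,70,64),T(296,259))]
rack=[('top',(10,250,180),T(102,42)),('top',(10,-250,180),T(725,114)),('top',(0,-250,180),T(722,132)),('top',(0,250,180),T(106,57)),
('scene',(0,250,180),S(742,309)),('scene',(10,250,180),S(762,320)),('scene',(0,-250,180),(272,327)),('scene',(10,-250,180),(276,331))]
out={}
for n,pts,x0 in(('caddy',cad,(.45,0,0)),('rack',rack,(.6,0,0))):
    f=lambda p:np.concatenate([(proj(d[c],pose(p,X))-uv).ravel() for c,X,uv in pts])
    r=least_squares(f,x0,loss='soft_l1'); out[n]=r.x; print(n,np.round(r.x,4)); print(np.round(f(r.x).reshape(-1,2),1).tolist())
# mills
th=np.linspace(0,2*np.pi,60)
for n,sc,box in(('pep',None,None),):
    prof=[(0,24),(20,24),(102,19),(152,19),(163,15),(170,5)]
    P=np.array([(r*np.cos(t),r*np.sin(t),z) for z,r in prof for t in th])
    tgt={}
    for c,(x,y,w,h) in (('scene',(380,150,35,60)),('top',(195,250,42,30))):
        im=d[c]['img'][y:y+h,x:x+w].astype(int); m=(im[:,:,2]-im[:,:,0]>20)&(im.max(2)<140)
        v,u=np.where(m); tgt[c]=np.array([u.min()+x-.5,v.min()+y-.5,u.max()+x+.5,v.max()+y+.5]); print(c,tgt[c],m.sum())
    def f(p):
        return np.concatenate([np.r_[(q:=proj(d[c],pose((*p,0),P))).min(0),q.max(0)]-tgt[c] for c in tgt])
    r=least_squares(f,(.4,.25)); out[n]=r.x; print(n,r.x,np.round(r.fun,1))
pickle.dump(out,open('p.pkl','wb'))
R=Ro.from_euler('z',-out['rack'][2]).as_matrix()[:2,:2]
print('caddy in rack',R@(out['caddy'][:2]-out['rack'][:2]),out['caddy'][2]-out['rack'][2])
E
```

```text
caddy [ 0.4843  0.0087 -0.0515]
[[-1.5, 1.6], [0.5, -2.1], [-1.7, -0.4], [-1.7, 0.5], [-1.5, 0.5], [-1.7, 0.2], [-2.1, 0.5], [-0.8, 1.2], [-0.4, -1.0], [-0.7, -1.1], [-0.8, 0.5], [-0.8, 0.3], [-0.6, -1.3], [-1.6, -1.6], [0.1, -0.0], [-0.6, -0.0], [-0.9, 0.4], [-0.4, -0.0]]
rack [ 0.6452 -0.0236 -0.1184]
[[-0.2, 0.1], [-0.8, -0.7], [-0.2, -2.6], [-2.1, -0.9], [0.1, -0.0], [-2.3, 0.2], [-1.8, -0.1], [-3.6, -0.4]]
scene [379.5 149.5 410.5 203.5] 734
top [200.5 257.5 232.5 276.5] 470
pep [0.43674009 0.27689385] [ 5.2  6.4 -3.9 -0.7 -1.4  1.7 -0.6  2.2]
caddy in rack [-0.1635914   0.01305363] 0.0669235902186224
```

The crops show the brown mill (scene crop ~ (397,180)) standing upright between red and purple, which confirms the choice. The caddy has its lip toward the rack, and the rack yaw is about -0.12. Next I move over the caddy.

```bash
cat >> h.py <<'E'
def Rt(yaw,lean):  # tool rotation: lean>0 = fingers toward rack (+x of frame), closes along frame y
    s,c=np.sin(np.radians(lean)),np.cos(np.radians(lean))
    return Ro.from_euler('z',yaw)*Ro.from_matrix(np.array([[-c,0,s],[0,1,0],[-s,0,-c]]))
def now():
    from station import ctrl
    o=ctrl.get_obs(); return np.array(o['ee_pos']),Ro.from_euler('xyz',o['eef_rot']),o
G=.1804
def row(g,R,frm=None):
    p,R0=frm if frm else now()[:2]
    t=np.array(g)-G*R.as_matrix()[:,2]
    return np.round(np.r_[R0.inv().apply(t-p)*100,(R0.inv()*R).as_rotvec()],3).tolist()
E
python3 - <<'E'
from h import *
o=pickle.load(open('p.pkl','rb')); c=o['caddy']
h=pose(c,(-8,0,90))[0]; R=Rt(c[2],25); z=R.as_matrix()[:,2]
print(h,row(h-.13*z,R),row(h-.02*z,R))
E
```

```text
[0.47631253 0.00910644 0.09      ] [-32.167, -42.343, 3.324, -0.062, -0.434, -0.273] [-36.64, -41.06, 13.292, -0.062, -0.434, -0.273]
```

```bash
python3 -m jog '[[-4,-5,0,0,0,0],[-8,-10,0,0,-0.05,-0.04],[-12,-15,1,-0.01,-0.12,-0.1],[-16,-20,1,-0.02,-0.2,-0.15],[-20,-26,1,-0.04,-0.3,-0.2],[-24,-31,2,-0.05,-0.38,-0.25],[-28,-36,3,-0.06,-0.434,-0.273],[-31,-40,3.3,-0.062,-0.434,-0.273]]' 100
python3 - <<'E'
from h import *
o=pickle.load(open('p.pkl','rb')); c=o['caddy']
h=pose(c,(-8,0,90))[0]; R=Rt(c[2],25); z=R.as_matrix()[:,2]
print(row(h-.13*z,R))
E
```

```text
time_s: 0.9
ee_pos: [0.3072, 0.142, 0.3817]
eef_rot: [3.141, 0.44, 3.092]
force: [0.6, 0.9, -0.6]
grip_width: 0.0937
grip_force: 0.0
[-3.571, -12.412, 2.82, 0.001, 0.004, 0.002]
```

```bash
python3 -m jog '[[0,0,0,0,0,0],[0,0,0,0,0,0]]'
python3 - <<'E'
from h import *
o=pickle.load(open('p.pkl','rb')); c=o['caddy']
h=pose(c,(-8,0,90))[0]; R=Rt(c[2],25); z=R.as_matrix()[:,2]
print(row(h-.13*z,R))
E
```

```text
time_s: 1.1
ee_pos: [0.3078, 0.1429, 0.3819]
eef_rot: [3.14, 0.437, 3.086]
force: [0.3, 1.0, 0.2]
grip_width: 0.0943
grip_force: 0.0
[-3.59, -12.481, 2.824, -0.0, 0.001, -0.004]
```

```bash
python3 -m jog '[[-1,-4,1,0,0,0],[-2,-8,2,0,0,0],[-3.6,-12.5,2.8,0,0,0],[-3.6,-12.5,2.8,0,0,0],[-3.6,-12.5,2.8,0,0,0],[-3.6,-12.5,2.8,0,0,0]]'
python3 - <<'E'
from h import *
from station import ctrl
o=pickle.load(open('p.pkl','rb')); c=o['caddy']
w=ctrl.camera('wrist'); t=ctrl.camera('top'); pickle.dump((w,t),open('c1.pkl','wb'))
im=w['img'].copy()
p,R0,_=now(); print(p,R0.as_euler('xyz'))
X=[(-35,70,40),(-35,-70,40),(35,70,64),(35,-70,64),(54,55,100),(54,-55,100),(-30,8,108),(-30,-8,108),(14,8,108),(14,-8,108)]
for q in proj(w,pose(c,X)): cv2.circle(im,tuple(int(a) for a in np.round(q)),3,(0,0,255),1)
r=o['rack']
for q in proj(w,pose(r,[(0,-100,120),(0,0,180),(0,100,180)])): cv2.circle(im,tuple(int(a) for a in np.round(q)),3,(255,0,255),1)
cv2.imwrite('pics/w1.png',im)
E
```

```text
time_s: 1.7
ee_pos: [0.3454, 0.0184, 0.3715]
eef_rot: [3.14, 0.436, 3.093]
force: [0.4, -0.4, 0.3]
grip_width: 0.0943
grip_force: 0.0
[0.34535944 0.01842536 0.37159235] [3.139866   0.43681911 3.09347272]
```

View pics/w1.png

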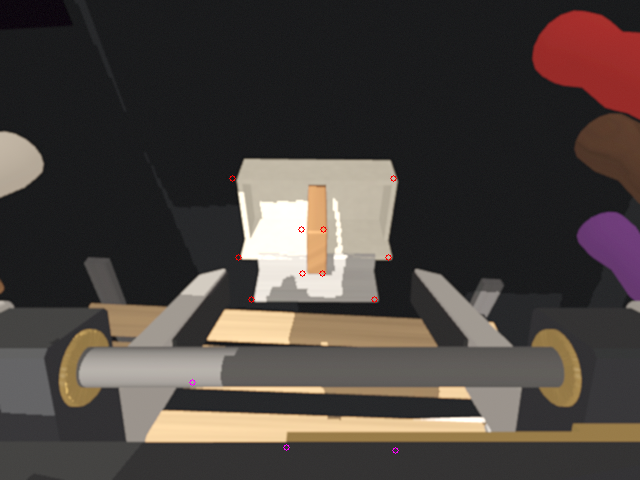

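The wrist view shows the handle at u 307-327 (top face rows 230-273) and the caddy corners within 2-6 px of the model (about 3 mm toward +y). The rack slats are visible below. I'll use these to refine both poses.

Run:
```python
from h import *
o=pickle.load(open('p.pkl','rb')); d=pickle.load(open('c0.pkl','rb')); w,t=pickle.load(open('c1.pkl','rb'))
# slat edges in wrist view
im=w['img'].astype(int)
for u in (160,190,230,280,330,380,420,450,480):
    col=im[:,u]; m=(col[:,2]-col[:,0]>40)&(col[:,2]>130); e=np.where(np.diff(m.astype(int)))[0]
    print(u,[int(x) for x in e if x>295])
r=o['rack']
for z in (22,60,75,120,150,180):
    print(z,np.round(proj(w,pose(r,[(0,y,z) for y in(-100,0,100)])),0).tolist())
cad=[((-35,70,40),(397,179)),((-35,-70,40),(238,180)),((54,55,100),(379,300)),((54,-55,100),(254,300)),((-30,8,108),(327,230)),((-30,-8,108),(307,230)),((14,8,108),(327,273)),((14,-8,108),(307,273)),((35,70,64),(391,258)),((35,-70,64),(241,258))]
f=lambda p:np.concatenate([(proj(w,pose(p,X))-uv).ravel() for X,uv in cad])
s=least_squares(f,o['caddy'],loss='soft_l1');print(s.x,np.round(f(s.x),1))
```

```text
160 [306, 313, 411, 442]
190 [410, 442]
230 [308, 341, 385, 390, 411, 442]
280 [310, 343, 385, 391, 413, 442]
330 [314, 345, 386, 392, 416, 440]
380 [316, 346, 386, 394, 416, 440]
420 [319, 346, 386, 396, 417, 440]
450 [385, 398, 420, 440]
480 [421, 440]
22 [[214.0, 308.0], [295.0, 312.0], [375.0, 316.0]]
60 [[206.0, 334.0], [293.0, 338.0], [379.0, 341.0]]
75 [[203.0, 345.0], [293.0, 349.0], [380.0, 352.0]]
120 [[192.0, 382.0], [290.0, 386.0], [386.0, 389.0]]
150 [[184.0, 411.0], [288.0, 414.0], [390.0, 418.0]]
180 [[174.0, 444.0], [286.0, 447.0], [395.0, 450.0]]
[ 0.48539578  0.01220551 -0.05233532] [ 0.4 -0.  -1.5 -1.6 -0.7  0.2  1.1 -0.   0.6  0.2 -1.2  0.1 -0.4  0.8
 -0.2  0.7  0.5 -0.3  1.2 -0.6]
```

Run:
```python
from h import *
o=pickle.load(open('p.pkl','rb')); c=o['caddy']=np.array([.4854,.0122,-.0523]); pickle.dump(o,open('p.pkl','wb'))
h=pose(c,(-8,0,90))[0]; R=Rt(c[2],25); print(row(h,R))
```

```text
[-0.072, 0.064, 13.067, 0.003, 0.0, 0.004]
```

```bash
python3 -m jog '[[0,0,4,0,0,0],[-0.1,0.1,8,0,0,0],[-0.1,0.1,11,0,0,0],[-0.1,0.1,13,0,0,0],[-0.1,0.1,13,0,0,0],[-0.1,0.1,13,0,0,0]]' && python3 -m jog '[[0,0,0,0,0,0],[0,0,0,0,0,0],[0,0,0,0,0,0],[0,0,0,0,0,0],[0,0,0,0,0,0],[0,0,0,0,0,0],[0,0,0,0,0,0],[0,0,0,0,0,0]]' 0 55
```

```text
time_s: 2.4
ee_pos: [0.4013, 0.016, 0.2546]
eef_rot: [3.14, 0.436, 3.092]
force: [-0.4, 0.6, 0.8]
grip_width: 0.0939
grip_force: 0.0
time_s: 3.2
ee_pos: [0.4014, 0.015, 0.2542]
eef_rot: [3.14, 0.437, 3.09]
force: [-0.3, 0.3, 0.2]
grip_width: 0.0337
grip_force: 0.0
```

```bash
python3 -m jog '[[0,0,0,0,0,0],[0,0,0,0,0,0],[0,0,0,0,0,0],[0,0,0,0,0,0],[0,0,0,0,0,0],[0,0,0,0,0,0],[0,0,0,0,0,0]]'
python3 - <<'E'
from h import *
o=pickle.load(open('p.pkl','rb')); p,R,_=now()
g=p+G*R.as_matrix()[:,2]; h=pose(o['caddy'],(-8,0,90))[0]
print('grasp err in caddy mm',Ro.from_euler('z',-o['caddy'][2]).apply(g-h)*1000)
E
```

```text
time_s: 3.9
ee_pos: [0.4014, 0.015, 0.2542]
eef_rot: [3.14, 0.437, 3.09]
force: [0.6, -0.5, -0.8]
grip_width: 0.016
grip_force: 55.0
grasp err in caddy mm [ 0.31642987 -1.29781971  0.72988236]
```

```bash
cat >> h.py <<'E'
def tool_for(hx,hy,hz,t,rk,off=(-7.7,0,90.7)):
    "heel at rack (hx,hy,hz) mm, tilt t deg -> grasp point, R"
    Rc=Ro.from_euler('z',rk[2])*Ro.from_euler('y',t,degrees=True)
    heel=pose(rk,(hx,hy,hz))[0]
    return heel+Rc.apply(np.array(off)-[35,0,60])/1000, Rc*Rt(0,25)
E
python3 - <<'E'
from h import *
rects=[(0,10,22,60),(0,10,75,120),(0,10,150,180)]
crect=[(31,35,0,64),(35,54,60,64),(50,54,60,100)]
def samp(x0,x1,z0,z1):
    a=np.linspace(0,1,40)
    return np.vstack([np.c_[x0+(x1-x0)*a,0*a+z0],np.c_[x0+(x1-x0)*a,0*a+z1],np.c_[0*a+x0,z0+(z1-z0)*a],np.c_[0*a+x1,z0+(z1-z0)*a]])
def sd(P,r):
    dx=np.maximum(r[0]-P[:,0],P[:,0]-r[1]);dz=np.maximum(r[2]-P[:,1],P[:,1]-r[3])
    return np.where((dx<0)&(dz<0),np.maximum(dx,dz),np.hypot(np.maximum(dx,0),np.maximum(dz,0))).min()
C=np.vstack([samp(*r) for r in crect])-[35,60]
S=np.vstack([samp(*r) for r in rects])
def clr(hx,hz,t):
    t=np.radians(t);P=np.c_[C[:,0]*np.cos(t)+C[:,1]*np.sin(t)+hx,-C[:,0]*np.sin(t)+C[:,1]*np.cos(t)+hz]
    return min(sd(P,r) for r in rects)
for a in np.linspace(60,0,7): print('in',a,round(clr(-16-a,136-a,42),1))
for dx,dz in((0,0),(-1,1),(-2,1),(-2,0),(-2,2),(-1,0),(0,2)):
  print(dx,dz,[round(clr(-16+16*s+dx,136-16*s+dz,42*(1-s)),1) for s in np.linspace(0,1,13)])
E
```

```text
in 60.0 35.1
in 50.0 25.1
in 40.0 15.1
in 30.0 5.9
in 20.0 5.1
in 10.0 4.4
in 0.0 3.8
0 0 [np.float64(3.8), np.float64(2.8), np.float64(2.4), np.float64(2.1), np.float64(1.7), np.float64(1.5), np.float64(1.2), np.float64(1.3), np.float64(1.5), np.float64(1.4), np.float64(1.1), np.float64(0.6), np.float64(0.0)]
-1 1 [np.float64(3.6), np.float64(3.9), np.float64(3.4), np.float64(3.1), np.float64(2.7), np.float64(2.5), np.float64(2.2), np.float64(2.0), np.float64(2.2), np.float64(2.2), np.float64(2.0), np.float64(1.6), np.float64(1.0)]
-2 1 [np.float64(2.9), np.float64(3.1), np.float64(3.3), np.float64(3.1), np.float64(2.7), np.float64(2.5), np.float64(2.2), np.float64(2.0), np.float64(2.0), np.float64(2.0), np.float64(1.9), np.float64(1.5), np.float64(1.0)]
-2 0 [np.float64(3.6), np.float64(3.4), np.float64(2.4), np.float64(2.1), np.float64(1.7), np.float64(1.5), np.float64(1.2), np.float64(1.0), np.float64(1.0), np.float64(1.0), np.float64(0.9), np.float64(0.5), np.float64(0.0)]
-2 2 [np.float64(2.2), np.float64(2.5), np.float64(2.7), np.float64(2.9), np.float64(3.1), np.float64(3.3), np.float64(3.2), np.float64(3.0), np.float64(2.9), np.float64(3.0), np.float64(2.8), np.float64(2.5), np.float64(2.0)]
-1 0 [np.float64(4.3), np.float64(2.9), np.float64(2.4), np.float64(2.1), np.float64(1.7), np.float64(1.5), np.float64(1.2), np.float64(1.0), np.float64(1.2), np.float64(1.2), np.float64(1.0), np.float64(0.6), np.float64(0.0)]
0 2 [np.float64(3.7), np.float64(4.0), np.float64(4.3), np.float64(4.1), np.float64(3.7), np.float64(3.5), np.float64(3.2), np.float64(3.3), np.float64(3.4), np.float64(3.4), np.float64(3.1), np.float64(1.6), np.float64(0.0)]
```

Run:
```python
from h import *
o=pickle.load(open('p.pkl','rb')); rk=o['rack']; f=now()[:2]
for w in [(-130,0,140,0),(-110,0,140,21),(-77,0,77,42)]: print(w,row(*tool_for(*w,rk),f))
```

```text
(-130, 0, 140, 0) [-3.12, -0.923, -7.375, 0.03, 0.0, 0.06]
(-110, 0, 140, 21) [-13.192, -1.575, -5.954, 0.018, 0.367, 0.065]
(-77, 0, 77, 42) [-21.012, -2.364, 4.653, 0.006, 0.733, 0.069]
```

```bash
python3 -m jog '[[-0.5,0,-1.2,0,0,0],[-1.8,-0.4,-4.2,0.01,0,0.03],[-3.1,-0.9,-7.4,0.03,0,0.06],[-5.6,-1.1,-7.1,0.027,0.09,0.06],[-8.1,-1.2,-6.7,0.024,0.18,0.06],[-10.6,-1.4,-6.4,0.021,0.27,0.065],[-13.2,-1.6,-6,0.018,0.367,0.065],[-13.2,-1.6,-6,0.018,0.367,0.065]]' && python3 -m jog '[[0,0,0,0,0,0],[0,0,0,0,0,0]]'
python3 - <<'E'
from h import *
o=pickle.load(open('p.pkl','rb')); rk=o['rack']; f=now()[:2]
for w in [(-110,0,140,21),(-95,0,110,32),(-77,0,77,42)]: print(w,row(*tool_for(*w,rk),f))
E
```

```text
time_s: 4.7
ee_pos: [0.4965, -0.0063, 0.3645]
eef_rot: [3.141, 0.068, 3.023]
force: [1.2, -0.1, -2.3]
grip_width: 0.016
grip_force: 55.0
time_s: 4.9
ee_pos: [0.4939, -0.0058, 0.3639]
eef_rot: [3.141, 0.07, 3.024]
force: [-0.5, -0.7, -2.7]
grip_width: 0.0155
grip_force: 55.0
(-110, 0, 140, 21) [-0.094, 0.022, -0.001, 0.0, 0.0, 0.0]
(-95, 0, 110, 32) [-5.745, 0.019, 3.023, 0.0, 0.192, 0.0]
(-77, 0, 77, 42) [-11.224, 0.017, 7.098, 0.0, 0.367, 0.0]
```

```bash
python3 -m jog '[[-1.9,0,1,0,0.065,0],[-3.8,0,2,0,0.13,0],[-5.7,0,3,0,0.192,0],[-7.5,0,4.3,0,0.25,0],[-9.4,0,5.7,0,0.31,0],[-11.2,0,7.1,0,0.367,0],[-11.2,0,7.1,0,0.367,0],[-11.2,0,7.1,0,0.367,0]]'
python3 - <<'E'
from h import *
from station import ctrl
o=pickle.load(open('p.pkl','rb')); rk=o['rack']; f=now()[:2]
for w in [(-77,0,77,42),(-37,0,117.5,42),(-17,0,137.5,42)]: print(w,row(*tool_for(*w,rk),f))
# caddy pose check
p,R=f; Rc=R*Rt(0,25).inv(); org=p+G*R.as_matrix()[:,2]-Rc.apply(np.array([-7.7,0,90.7]))/1000
X=np.array([(-35,70,40),(-35,-70,40),(35,-70,0),(54,55,100),(54,-55,100),(-30,8,108),(-30,-8,108),(35,-70,64),(35,70,64)])/1000
out=[]
for n in('scene','top'):
    c=ctrl.camera(n); pickle.dump(c,open(f'c2{n}.pkl','wb')); q=proj(c,Rc.apply(X)+org); m=q.mean(0).astype(int)
    x,y=m-[50,55]; im=cv2.resize(c['img'][y:y+110,x:x+100],None,fx=4,fy=4,interpolation=cv2.INTER_CUBIC)
    for a in q: cv2.circle(im,tuple(int(v) for v in (a-[x,y]+.5)*4),3,(0,0,255),1)
    for a in proj(c,pose(rk,[(0,yy,z) for yy in(-60,0,60) for z in(180,)])): cv2.circle(im,tuple(int(v) for v in (a-[x,y]+.5)*4),3,(255,0,255),1)
    out.append(im)
cv2.imwrite('pics/st2.png',np.hstack(out))
E
```

```text
time_s: 5.7
ee_pos: [0.61, -0.0195, 0.3012]
eef_rot: [3.141, -0.296, 3.024]
force: [0.3, -0.6, -2.6]
grip_width: 0.0157
grip_force: 55.0
(-77, 0, 77, 42) [-0.011, 0.013, 0.028, 0.0, 0.0, 0.0]
(-37, 0, 117.5, 42) [-2.654, 0.012, -5.014, 0.0, 0.0, 0.0]
(-17, 0, 137.5, 42) [-3.983, 0.011, -7.51, 0.0, 0.0, 0.0]
```

View pics/st2.png

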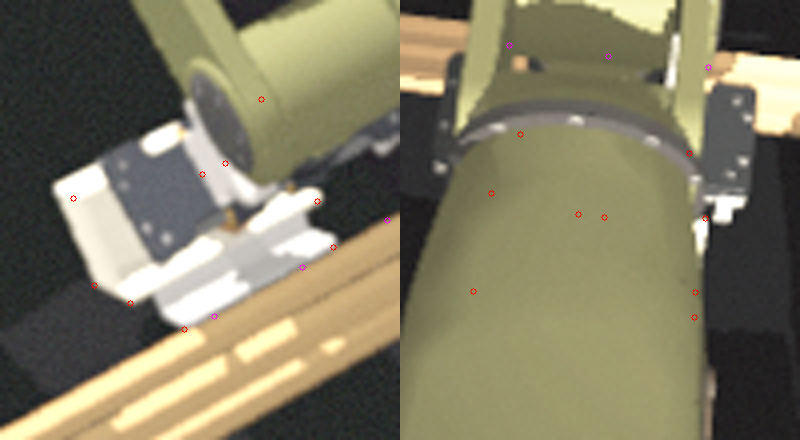

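The overlay's left half shows the model corners on the held caddy within about 1 px (lip ends at (184,329) and (333,247)). The rack's top-front edge also fits. Next is the 45° entry.

```bash
python3 -m jog '[[-0.7,0,-1.2,0,0,0],[-1.4,0,-2.5,0,0,0],[-2.1,0,-3.8,0,0,0],[-2.65,0,-5,0,0,0],[-3,0,-5.6,0,0,0],[-3.3,0,-6.3,0,0,0],[-3.6,0,-6.9,0,0,0],[-4,0,-7.5,0,0,0]]' && python3 -m jog '[[0,0,0,0,0,0],[0,0,0,0,0,0]]'
python3 - <<'E'
from h import *
o=pickle.load(open('p.pkl','rb')); rk=o['rack']; f=now()[:2]
for s in np.arange(0,9)/8: print(row(*tool_for(-17+16*s,0,138-16*s,42*(1-s),rk),f))
E
```

```text
time_s: 6.6
ee_pos: [0.6705, -0.0268, 0.3618]
eef_rot: [3.141, -0.297, 3.024]
force: [-1.1, 0.7, -2.6]
grip_width: 0.0154
grip_force: 55.0
time_s: 6.8
ee_pos: [0.6703, -0.0268, 0.3611]
eef_rot: [3.141, -0.298, 3.024]
force: [0.5, -0.2, -3.1]
grip_width: 0.0157
grip_force: 55.0
[0.099, 0.021, -0.058, 0.0, -0.001, 0.0]
[1.909, 0.021, 0.407, 0.0, -0.093, 0.0]
[3.679, 0.022, 1.059, 0.0, -0.184, 0.0]
[5.394, 0.022, 1.893, 0.0, -0.276, 0.0]
[7.035, 0.023, 2.905, 0.0, -0.367, 0.0]
[8.589, 0.023, 4.085, 0.0, -0.459, 0.0]
[10.039, 0.024, 5.427, 0.0, -0.551, 0.0]
[11.372, 0.024, 6.918, 0.0, -0.642, 0.0]
[12.573, 0.024, 8.549, 0.0, -0.734, 0.0]
```

```bash
python3 -m jog '[[1,0,0.15,0,-0.046,0],[1.9,0,0.4,0,-0.093,0],[2.8,0,0.7,0,-0.138,0],[3.7,0,1.05,0,-0.184,0],[4.55,0,1.45,0,-0.23,0],[5.4,0,1.9,0,-0.276,0],[6.2,0,2.4,0,-0.322,0],[7.05,0,2.9,0,-0.367,0]]'
python3 - <<'E'
from h import *
o=pickle.load(open('p.pkl','rb')); rk=o['rack']; f=now()[:2]
for s in np.arange(4,9)/8: print(row(*tool_for(-17+16*s,0,138-16*s,42*(1-s),rk),f))
E
```

```text
time_s: 7.6
ee_pos: [0.5943, -0.0177, 0.3539]
eef_rot: [3.141, 0.071, 3.024]
force: [0.5, -0.5, -1.7]
grip_width: 0.0156
grip_force: 55.0
[-0.078, 0.021, 0.001, 0.0, 0.001, 0.0]
[1.796, 0.021, 0.543, 0.0, -0.091, 0.0]
[3.632, 0.022, 1.272, 0.0, -0.182, 0.0]
[5.412, 0.022, 2.184, 0.0, -0.274, 0.0]
[7.121, 0.022, 3.272, 0.0, -0.366, 0.0]
```

```bash
python3 -m jog '[[0.95,0,0.25,0,-0.046,0],[1.85,0,0.54,0,-0.092,0],[2.8,0,0.9,0,-0.138,0],[3.7,0,1.27,0,-0.183,0],[4.6,0,1.7,0,-0.229,0],[5.5,0,2.18,0,-0.275,0],[6.35,0,2.7,0,-0.321,0],[7.2,0,3.27,0,-0.367,0]]' && python3 -m jog '[[0,0,0,0,0,0],[0,0,0,0,0,0]]'
python3 - <<'E'
from h import *
o=pickle.load(open('p.pkl','rb')); rk=o['rack']; f=now()[:2]
for w in [(-1,0,122,0),(-1,0,120,0),(0,0,120,0)]: print(row(*tool_for(*w,rk),f))
E
```

```text
time_s: 8.4
ee_pos: [0.5252, -0.0095, 0.3162]
eef_rot: [3.141, 0.438, 3.023]
force: [0.8, -0.6, -2.5]
grip_width: 0.0154
grip_force: 55.0
time_s: 8.6
ee_pos: [0.5259, -0.0096, 0.3168]
eef_rot: [3.141, 0.435, 3.023]
force: [0.9, -0.4, -1.9]
grip_width: 0.0158
grip_force: 55.0
[0.013, 0.022, 0.062, 0.0, -0.001, 0.0]
[0.097, 0.022, 0.243, 0.0, -0.001, 0.0]
[0.006, 0.022, 0.285, 0.0, -0.001, 0.0]
```

```bash
python3 -m jog '[[0.03,0,0.08,0,0,0],[0.06,0,0.16,0,0,0],[0.1,0,0.24,0,0,0],[0.1,0,0.24,0,0,0]]'; python3 -m jog '[[0.01,0,0.06,0,0,0],[0.01,0,0.06,0,0,0],[0.01,0,0.06,0,0,0]]'
```

```text
time_s: 9.0
ee_pos: [0.5262, -0.0097, 0.3142]
eef_rot: [3.141, 0.437, 3.023]
force: [1.1, 0.9, -2.3]
grip_width: 0.0157
grip_force: 55.0
time_s: 9.3
ee_pos: [0.5263, -0.0097, 0.314]
eef_rot: [3.141, 0.438, 3.023]
force: [-3.1, -0.6, 5.8]
grip_width: 0.0158
grip_force: 55.0
```

```bash
python3 -m jog '[[0,0,0,0,0,0],[0,0,0,0,0,0],[0,0,0,0,0,0],[0,0,0,0,0,0]]' - 8; python3 -m jog '[[0,0,0,0,0,0],[0,0,0,0,0,0],[0,0,0,0,0,0],[0,0,0,0,0,0],[0,0,0,0,0,0],[0,0,0,0,0,0]]' 40
python3 - <<'E'
from h import *
from station import ctrl
o=pickle.load(open('p.pkl','rb')); rk=o['rack']
a,b=ctrl.camera('scene'),ctrl.camera('wrist'); pickle.dump((a,b),open('c3.pkl','wb'))
c=proj(a,pose(rk,(-30,0,110)))[0].astype(int); x,y=c-[60,60]
im=cv2.resize(a['img'][y:y+120,x:x+90],None,fx=4,fy=4,interpolation=cv2.INTER_CUBIC)
cv2.imwrite('pics/h3.png',np.hstack([im,cv2.resize(b['img'][:,100:540],(440,480))])); print(x,y)
E
```

```text
time_s: 9.7
ee_pos: [0.5263, -0.0097, 0.3137]
eef_rot: [3.141, 0.437, 3.023]
force: [-2.4, 0.1, 5.9]
grip_width: 0.016
grip_force: 8.0
time_s: 10.3
ee_pos: [0.5262, -0.0097, 0.3134]
eef_rot: [3.141, 0.437, 3.023]
force: [0.2, 0.3, 0.5]
grip_width: 0.0374
grip_force: 0.0
296 218
```

View pics/h3.png

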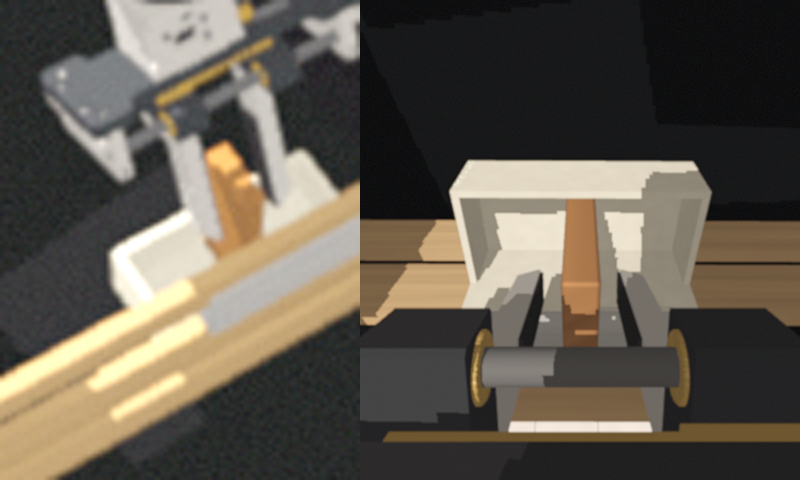

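The view shows the caddy hanging with its lip plate (grey strip) behind the top slat, and the handle free between the open fingers. Now I retract and relocate the mill with a clean mask.

```bash
python3 -m jog '[[0,0,-1.5,0,0,0],[0,0,-4,0,0,0],[0,0,-7,0,0,0],[0,0,-10,0,0,0],[0,0,-13,0,0,0],[0,0,-13,0,0,0]]' 65
python3 - <<'E'
from h import *
from station import ctrl
d=pickle.load(open('c0.pkl','rb')); o=pickle.load(open('p.pkl','rb')); rk=o['rack']
w=ctrl.camera('wrist'); s=ctrl.camera('scene'); pickle.dump((s,w),open('c4.pkl','wb'))
th=np.linspace(0,2*np.pi,60)
P=np.array([(r*np.cos(t),r*np.sin(t),z) for z,r in [(0,24),(20,24),(102,19),(152,19),(163,15),(170,5)] for t in th])
tgt={}
for c,(x,y,ww,h) in (('scene',(380,150,35,60)),('top',(195,250,42,30))):
    im=d[c]['img'][y:y+h,x:x+ww].astype(int); m=((im[:,:,2]-im[:,:,0]>25)&(im[:,:,2]<170)&(im[:,:,1]>50)&(im[:,:,0]<im[:,:,1])).astype(np.uint8)
    n,l,st,_=cv2.connectedComponentsWithStats(m); b=st[1:][st[1:,4].argmax()]
    tgt[c]=np.array([b[0]+x-.5,b[1]+y-.5,b[0]+b[2]+x-.5,b[1]+b[3]+y-.5]); print(c,tgt[c],b[4])
f=lambda p:np.concatenate([np.r_[(q:=proj(d[c],pose((*p,0),P))).min(0),q.max(0)]-tgt[c] for c in tgt])
r=least_squares(f,(.43,.27)); print(r.x,np.round(r.fun,1)); o['pep']=r.x; pickle.dump(o,open('p.pkl','wb'))
R=Rt(rk[2],0); g=np.r_[r.x,.13]
p,_,_=now(); print(p, row(np.r_[r.x,.26],R),row(g,R))
# model overlays of hung caddy
Rc=Ro.from_euler('z',rk[2])*Ro.from_euler('y',-4,degrees=True); org=pose(rk,(-2.7,0,120))[0]-Rc.apply([.035,0,.06])
X=np.array([(-35,70,40),(-35,-70,40),(-35,-70,0),(-30,8,108),(-30,-8,108),(14,8,108),(14,-8,108),(-35,70,0)])/1000
q=proj(w,Rc.apply(X)+org); im=w['img'].copy()
for a in q: cv2.circle(im,tuple(int(v) for v in a),3,(0,0,255),1)
q=proj(s,Rc.apply(X)+org); x,y=(q.mean(0)-[30,60]).astype(int)
i2=cv2.resize(s['img'][y:y+120,x:x+90],None,fx=4,fy=4,interpolation=cv2.INTER_CUBIC)
for a in q: cv2.circle(i2,tuple(int(v) for v in (a-[x,y]+.5)*4),3,(0,0,255),1)
cv2.imwrite('pics/h4.png',np.hstack([i2,im[:,100:540]]))
E
```

```text
time_s: 11.0
ee_pos: [0.4708, -0.003, 0.4349]
eef_rot: [3.141, 0.443, 3.023]
force: [0.2, 0.1, -0.2]
grip_width: 0.0606
grip_force: 0.0
scene [385.5 156.5 408.5 203.5] 689
top [201.5 258.5 215.5 271.5] 121
[0.44311736 0.28722428] [ 3.3 -1.   2.6 -1.1 -6.5 -1.9 12.8  4.8]
[ 0.47145691 -0.0031978   0.43136383] [5.268, 28.506, -3.456, 0.0, 0.438, 0.0] [10.778, 28.503, 8.319, 0.0, 0.438, 0.0]
```

View pics/h4.png

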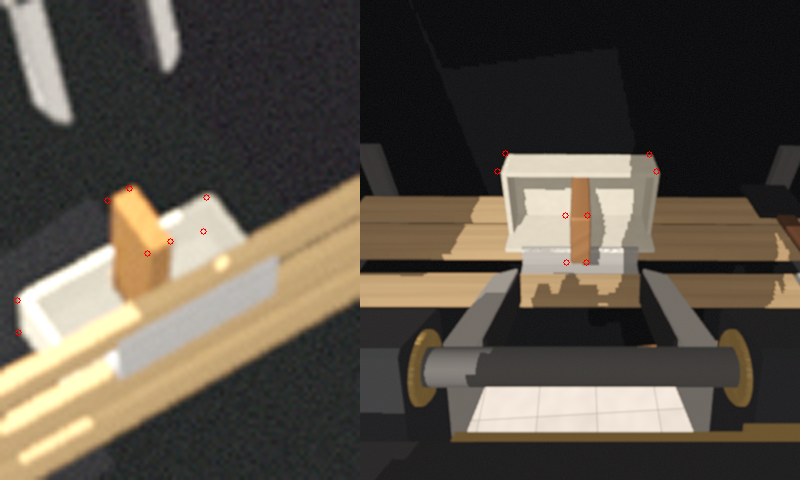

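The caddy hangs where the model says: the handle is at wrist u 571-591 against 566-587 predicted, the known bias, with about 4° of sag. Next I refit the mill with the good boxes.

Run:
```python
from h import *
d=pickle.load(open('c0.pkl','rb')); o=pickle.load(open('p.pkl','rb')); rk=o['rack']
th=np.linspace(0,2*np.pi,60)
P=np.array([(r*np.cos(t),r*np.sin(t),z) for z,r in [(0,24),(20,24),(102,19),(152,19),(163,15),(170,5)] for t in th])
tgt={'scene':np.array([385.5,156.5,408.5,203.5]),'top':np.array([200.5,257.5,232.5,276.5])}
f=lambda p:np.concatenate([np.r_[(q:=proj(d[c],pose((*p,0),P))).min(0),q.max(0)]-tgt[c] for c in tgt])
r=least_squares(f,(.43,.27)); print(r.x,np.round(r.fun,1)); o['pep']=r.x; pickle.dump(o,open('p.pkl','wb'))
R=Rt(rk[2],0); print(row(np.r_[r.x,.30],R),row(np.r_[r.x,.13],R))
```

```text
[0.44157102 0.27601099] [ 0.   0.7 -0.9  0.6 -1.  -0.3 -0.2  0.4]
[3.592, 27.375, -7.088, 0.0, 0.438, 0.0] [10.798, 27.371, 8.309, 0.0, 0.438, 0.0]
```

```bash
python3 -m jog '[[0.5,4,-1,0,0.05,0],[1,8,-2,0,0.11,0],[1.5,12,-3,0,0.17,0],[2,16,-4,0,0.23,0],[2.5,20,-5,0,0.3,0],[3,24,-6,0,0.37,0],[3.6,27.4,-7.1,0,0.438,0],[3.6,27.4,-7.1,0,0.438,0]]' 80;  python3 -m jog '[[0,0,0,0,0,0],[0,0,0,0,0,0]]'
python3 - <<'E'
from h import *
from station import ctrl
o=pickle.load(open('p.pkl','rb')); rk=o['rack']; m=o['pep']
R=Rt(rk[2],0); print(row(np.r_[m,.30],R),row(np.r_[m,.133],R))
w=ctrl.camera('wrist'); im=w['img'].copy(); th=np.linspace(0,2*np.pi,40)
for z,r in((0,24),(102,19),(152,19),(170,3)):
    for a in proj(w,pose((*m,0),[(r*np.cos(t),r*np.sin(t),z) for t in th])):
        if abs(a).max()<2000: cv2.circle(im,tuple(int(v) for v in a),1,(255,255,0),-1)
cv2.imwrite('pics/m5.png',im)
E
```

```text
time_s: 11.9
ee_pos: [0.4414, 0.2795, 0.4792]
eef_rot: [-3.141, -0.005, 3.027]
force: [0.1, -1.3, 0.2]
grip_width: 0.0754
grip_force: 0.0
time_s: 12.1
ee_pos: [0.4421, 0.2757, 0.4794]
eef_rot: [-3.141, -0.002, 3.023]
force: [0.3, 0.1, -0.3]
grip_width: 0.0749
grip_force: 0.0
[0.054, 0.028, -0.104, -0.001, -0.002, -0.0] [0.023, 0.043, 16.596, -0.001, -0.002, -0.0]
```

View pics/m5.png

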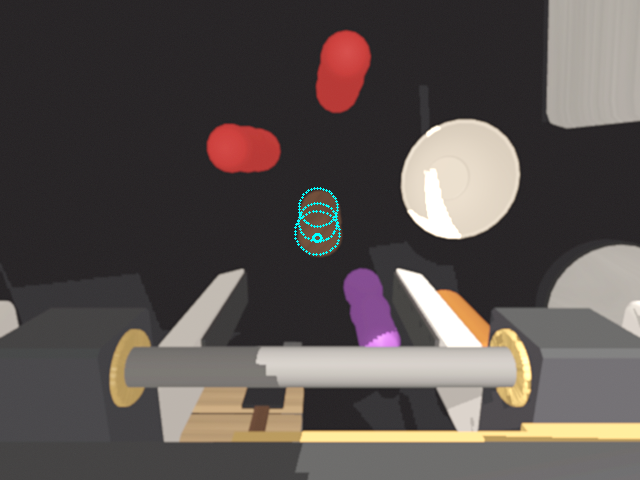

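The wrist view shows the brown mill at (318,220) inside the model rings. Purple is at (365,300) and red at (243,150), both clear of the fingers. I descend and grip.

```bash
python3 -m jog '[[0,0,4,0,0,0],[0,0,8,0,0,0],[0,0,11,0,0,0],[0,0,14,0,0,0],[0,0,16,0,0,0],[0,0,16.6,0,0,0],[0,0,16.6,0,0,0]]'; python3 -m jog '[[0,0,0,0,0,0],[0,0,0,0,0,0],[0,0,0,0,0,0],[0,0,0,0,0,0],[0,0,0,0,0,0],[0,0,0,0,0,0],[0,0,0,0,0,0],[0,0,0,0,0,0]]' 0 25; python3 -m jog '[[0,0,0,0,0,0],[0,0,0,0,0,0],[0,0,0,0,0,0],[0,0,0,0,0,0]]'
```

```text
time_s: 12.85
ee_pos: [0.4417, 0.2758, 0.3142]
eef_rot: [-3.141, -0.002, 3.023]
force: [0.6, -0.3, 0.9]
grip_width: 0.0753
grip_force: 0.0
time_s: 13.65
ee_pos: [0.4415, 0.2763, 0.3146]
eef_rot: [3.141, -0.001, 3.024]
force: [-0.5, 0.3, 2.7]
grip_width: 0.0375
grip_force: 25.0
time_s: 14.05
ee_pos: [0.4415, 0.2763, 0.3146]
eef_rot: [3.141, -0.001, 3.023]
force: [-0.2, -1.0, 3.5]
grip_width: 0.0372
grip_force: 25.0
```

```bash
python3 -m jog '[[0,0,-2,0,0,0],[0,0,-5,0,0,0],[0,0,-9,0,0,0],[0,0,-13,0,0,0],[0,0,-16,0,0,0],[0,0,-18,0,0,0],[0,0,-18,0,0,0]]' - 30
cat >> h.py <<'E'
def mill(up,rk,dx=0,dy=0,y=1.):
    Rc=Ro.from_euler('z',rk[2])*Ro.from_euler('y',-4,degrees=True); org=pose(rk,(-2.7,y,120))[0]-Rc.apply([.035,0,.06])
    b=Rc.apply(np.array([dx,37+dy,4])/1000)+org+[0,0,up/1000]
    return b+.1342*Rc.as_matrix()[:,2],Rc*Rt(0,0)
E
python3 - <<'E'
from h import *
rk=pickle.load(open('p.pkl','rb'))['rack']; f=now()[:2]
for u in (120,30): g,R=mill(u,rk); print(g,row(g,R,f))
E
```

```text
time_s: 14.75
ee_pos: [0.4415, 0.2762, 0.4964]
eef_rot: [3.139, 0.002, 3.023]
force: [0.2, -0.7, -1.1]
grip_width: 0.0369
grip_force: 30.0
[0.6069264  0.01923276 0.31556803] [-18.194, -23.567, 0.069, 0.002, -0.068, 0.0]
[0.6069264  0.01923276 0.22556803] [-18.179, -23.587, 9.069, 0.002, -0.068, 0.0]
```

```bash
python3 -m jog '[[-1,-2,0,0,0,0],[-4,-5,0,0,-0.01,0],[-7,-9,0,0,-0.02,0],[-10,-13,0,0,-0.03,0],[-13,-17,0,0,-0.045,0],[-16,-21,0,0,-0.06,0],[-18.2,-23.6,0,0,-0.068,0],[-18.2,-23.6,0,0,-0.068,0]]'; python3 -m jog '[[0,0,0,0,0,0],[0,0,0,0,0,0]]'
python3 - <<'E'
from h import *
from station import ctrl
rk=pickle.load(open('p.pkl','rb'))['rack']; f=now()[:2]
for u in (30,5): g,R=mill(u,rk); print(row(g,R,f))
w=ctrl.camera('wrist'); s=ctrl.camera('scene'); pickle.dump((s,w),open('c6.pkl','wb'))
g,R=mill(120,rk); x,y=(proj(s,g)[0]-[45,50]).astype(int)
cv2.imwrite('pics/p6.png',np.hstack([cv2.resize(s['img'][y:y+120,x:x+90],None,fx=4,fy=4,interpolation=cv2.INTER_CUBIC),w['img'][:,100:540]]))
E
```

```text
time_s: 15.55
ee_pos: [0.5962, 0.017, 0.491]
eef_rot: [-3.141, 0.063, 3.02]
force: [0.3, 0.7, -2.6]
grip_width: 0.0374
grip_force: 30.0
time_s: 15.75
ee_pos: [0.5944, 0.0213, 0.4933]
eef_rot: [3.141, 0.065, 3.024]
force: [0.1, -0.4, -1.4]
grip_width: 0.0377
grip_force: 30.0
[0.559, -0.055, 8.755, 0.0, -0.005, 0.001]
[0.722, -0.055, 11.25, 0.0, -0.005, 0.001]
```

View pics/p6.png

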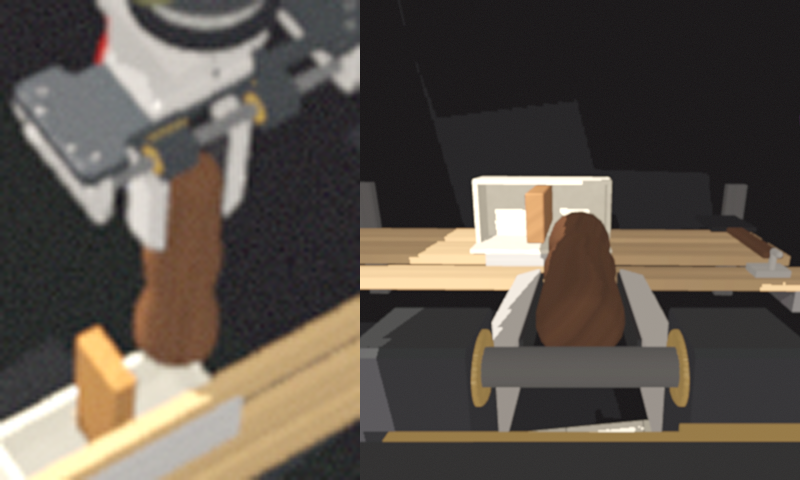

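Run:
```python
from h import *
rk=pickle.load(open('p.pkl','rb'))['rack']; s,w=pickle.load(open('c6.pkl','rb'))
Rc=Ro.from_euler('z',rk[2])*Ro.from_euler('y',-4,degrees=True)
X=np.array([(-35,70,40),(-35,-70,40),(-30,8,108),(-30,-8,108)])/1000
for y in(1,4):
    org=pose(rk,(-2.7,y,120))[0]-Rc.apply([.035,0,.06]); print(y,np.round(proj(w,Rc.apply(X)+org),1).tolist())
p,R,_=now(); Z=R.as_matrix()[:,2]
for l in (0,.11,.134): print('mill axis',np.round(proj(w,p+(G+l)*Z),1), )
im=w['img'].astype(int)
for v in (225,260,300,330):
    m=(im[v,:,2]-im[v,:,0]>15)&(im[v,:,2]<130); u=np.where(m[200:440])[0]+200; print(v,u.min(),u.max())
# caddy rows: white front wall extents
for v in (184,190): 
    m=im[v].min(1)>110; u=np.where(m)[0]; print(v,u.min(),u.max())
for v in (200,210,220):
    m=(im[v,:,2]-im[v,:,0]>60); u=np.where(m[240:310])[0]+240; print('handle',v,u.min(),u.max())
```

```text
1 [[349.5, 178.7], [210.6, 178.5], [281.3, 189.9], [262.0, 189.9]]
4 [[352.4, 178.7], [213.6, 178.5], [284.9, 189.9], [265.6, 189.9]]
mill axis [[314.9 301.3]]
mill axis [[316.8 244.1]]
mill axis [[317.  237.1]]
225 286 351
260 286 353
300 279 361
330 220 420
184 211 351
190 212 351
handle 200 265 290
handle 210 266 290
handle 220 266 305
```

Picture p6 shows the mill upright over the left bay with the caddy still hung. Next I lower it with force checks.

```bash
python3 -m jog '[[0.1,-0.15,2,0,0,0],[0.3,-0.15,4,0,-0.005,0],[0.4,-0.15,6,0,-0.005,0],[0.5,-0.15,7.5,0,-0.005,0],[0.55,-0.15,8.7,0,-0.005,0],[0.55,-0.15,8.7,0,-0.005,0]]'; python3 -m jog '[[0.06,0,0.9,0,0,0],[0.11,0,1.7,0,0,0],[0.15,0,2.3,0,0,0],[0.15,0,2.3,0,0,0]]';python3 - <<'E'
from h import *
rk=pickle.load(open('p.pkl','rb'))['rack']; f=now()[:2]
for u in (5,0): g,R=mill(u,rk,dy=-1); print(row(g,R,f))
E
```

```text
time_s: 16.45
ee_pos: [0.5945, 0.0195, 0.4056]
eef_rot: [3.142, 0.07, 3.024]
force: [0.5, 1.1, -2.2]
grip_width: 0.0377
grip_force: 30.0
time_s: 16.85
ee_pos: [0.5948, 0.0189, 0.383]
eef_rot: [3.142, 0.07, 3.023]
force: [0.2, 0.5, -1.4]
grip_width: 0.0375
grip_force: 30.0
[0.077, 0.073, 0.244, 0.0, 0.001, 0.0]
[0.112, 0.073, 0.743, 0.0, 0.001, 0.0]
```

```bash
python3 -m jog '[[0.05,0.05,0.25,0,0,0],[0.1,0.05,0.5,0,0,0],[0.1,0.05,0.6,0,0,0],[0.1,0.05,0.6,0,0,0]]'; python3 -m jog '[[0,0,0.1,0,0,0],[0,0,0.1,0,0,0]]';python3 -m jog '[[0,0,0.1,0,0,0],[0,0,0.1,0,0,0]]'
```

```text
time_s: 17.25
ee_pos: [0.5944, 0.0195, 0.3779]
eef_rot: [3.141, 0.072, 3.023]
force: [-0.0, 0.4, -1.1]
grip_width: 0.0373
grip_force: 30.0
time_s: 17.45
ee_pos: [0.5944, 0.0195, 0.3769]
eef_rot: [3.141, 0.072, 3.023]
force: [-0.8, -0.0, -0.8]
grip_width: 0.0379
grip_force: 30.0
time_s: 17.65
ee_pos: [0.5946, 0.0194, 0.3762]
eef_rot: [3.141, 0.072, 3.023]
force: [0.2, -0.5, 0.2]
grip_width: 0.0371
grip_force: 30.0
```

```bash
python3 -m jog '[[0,0,0.1,0,0,0],[0,0,0.1,0,0,0]]';python3 -m jog '[[0,0,0.1,0,0,0],[0,0,0.1,0,0,0]]'
```

```text
time_s: 17.85
ee_pos: [0.5947, 0.0194, 0.3759]
eef_rot: [3.141, 0.074, 3.023]
force: [-1.3, -1.0, 6.3]
grip_width: 0.0376
grip_force: 30.0
time_s: 18.05
ee_pos: [0.5948, 0.0193, 0.3757]
eef_rot: [3.141, 0.075, 3.023]
force: [-0.3, -1.6, 11.6]
grip_width: 0.0375
grip_force: 30.0
```

```bash
python3 -m jog '[[0,0,-0.15,0,0,0],[0,0,-0.15,0,0,0],[0,0,-0.15,0,0,0]]' - 6; python3 -m jog '[[0,0,0,0,0,0],[0,0,0,0,0,0],[0,0,0,0,0,0],[0,0,0,0,0,0],[0,0,0,0,0,0],[0,0,0,0,0,0]]' 58; python3 -m jog '[[0,0,-2,0,0,0],[0,0,-4,0,0,0],[0,0,-7,0,0,0],[0,0,-10,0,0,0],[0,0,-13,0,0,0],[0,0,-13,0,0,0]]'
python3 - <<'E'
from h import *
from station import ctrl
rk=pickle.load(open('p.pkl','rb'))['rack']
w=ctrl.camera('wrist'); s=ctrl.camera('scene')
g,R=mill(0,rk); x,y=(proj(s,g)[0]-[60,60]).astype(int)
cv2.imwrite('pics/f7.png',np.hstack([cv2.resize(s['img'][y:y+160,x:x+120],None,fx=3,fy=3,interpolation=cv2.INTER_CUBIC),w['img'][:,100:540]]))
E
```

```text
time_s: 18.35
ee_pos: [0.5946, 0.0194, 0.3756]
eef_rot: [3.141, 0.072, 3.023]
force: [-0.3, -1.7, 3.5]
grip_width: 0.0376
grip_force: 6.0
time_s: 18.95
ee_pos: [0.5945, 0.0195, 0.3754]
eef_rot: [3.141, 0.072, 3.023]
force: [-0.3, -0.6, 0.2]
grip_width: 0.0547
grip_force: 0.0
time_s: 19.55
ee_pos: [0.5847, 0.0206, 0.5095]
eef_rot: [3.141, 0.078, 3.024]
force: [-0.2, 0.5, 0.5]
grip_width: 0.0543
grip_force: 0.0
```

View pics/f7.png

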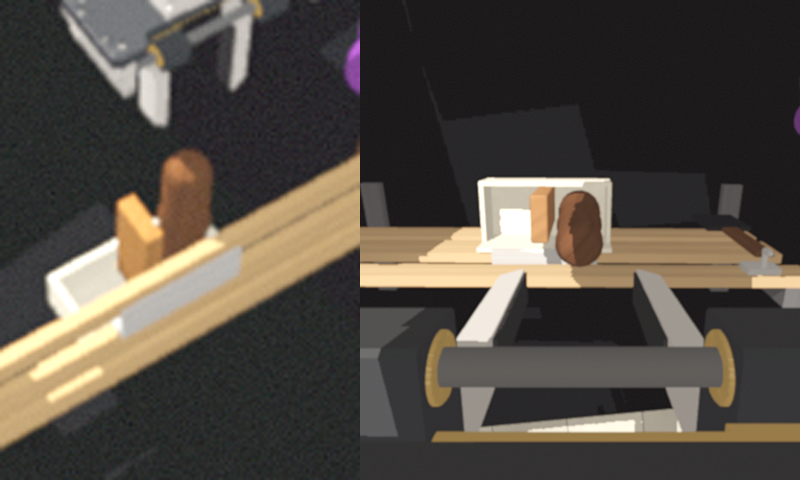

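The final view shows the mill standing in the left bay (scene crop (185,205)), the caddy hung level with its lip behind the top slat, and the gripper clear. I'm handing in.

```bash
python3 -m jog '[[0,0,0,0,0,0],[0,0,0,0,0,0],[0,0,0,0,0,0],[0,0,0,0,0,0]]'; python3 -c "
from station import ctrl
print(ctrl.hand_in())"
```

```text
time_s: 20.05
ee_pos: [0.5854, 0.0205, 0.5046]
eef_rot: [3.141, 0.071, 3.024]
force: [1.0, 1.1, -0.8]
grip_width: 0.0545
grip_force: 0.0
the job is handed in; nothing more can be done
None
```

The caddy hangs on the rack with its lip behind the top slat, sagging about 4°, and the pepper mill stands in its left compartment; I never touched the other items, and I handed the job in at about 20 s, with no verdict returned.

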